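# Hang the screwdriver holder on its keyhole screws

### The job

Hang the dark grey screwdriver holder on the two flat-headed screws of the bar on the post: bring its keyholes over the screw heads, push it back against the bar, then slide it down until the spring ball clicks in and it hangs fully home and level, and let go. Ease it on by feel without leaning on it hard, and leave everything else on the bench where it lies.

Things in the scene. Friction and masses are not known exactly. Their poses are not given: they have to be found in the camera images.
- holder_tab (a point): Middle of the gripping tab of the dark grey holder (0.22 kg), which stands on its shelf: upright plate 8 mm thick, 110 wide, 104 high, with an 8 mm thick, 52 mm wide tab on top up to 144 mm (pinch it front and back); the shelf reaches 56 mm forward at the foot. Point 122 mm above the underside, 4 mm from the back face. x points out of the back (away from the shelf), y along the width, z up.
- holder_keys (a point): Point on the holder's back face midway between its two keyholes' entry holes: 64 mm above the underside, 58 mm below the tab point; axes as there. The entry holes are 20 mm across at y = -30 and +30 mm; each runs up into a slot 11 mm wide. The holder slides 18 mm down from entry to home. A 9 mm hole for the spring ball lies 18 mm above this point.
- stand: Aluminium post with a cross bar, fixed. Origin on the bench below the middle of the bar's front face; x from that face into the post (the holder goes on along +x, x axes alike), y along the bar, z up. Foot plate 84 mm wide, 12 thick, x -25 to 85 mm; 40 mm square post up to 149 mm; bar 130 long, 34 high, 12 thick, the highest part of all. Harm: over 25 N on the screw heads, over 60 N on the stop.
- screws_mid (a point): Point fixed on the stand in the bar's front face, 150 mm above the bench: the middle of the heights where the bar can be clamped. The bar is set by hand: the axes of its two screws are level, at y = -30 and +30 mm, anywhere from 15 mm below to 15 mm above this point, another height each time. They stick out to -x: 8 mm shank 9.5 mm long, then flat head 17 mm across, 6 mm thick.
- plunger (a joint): Spring ball, 8 mm across, in the bar's front face midway between the screws. 0 = out (sticks out 4 mm), 0.004 m = pressed in flush; gives way at 3 N, flush at 4 N. The holder's back presses it in; when the holder is home it clicks out into the holder's hole and reads 0 again. It rubs, so the holder may not sink home by its own weight: push it down with some 5 to 10 N to the stop.
- screwdriver_1: Screwdriver with a red handle, 216 mm long, lying on the bench near its front edge. To be left where it lies; origin in the middle of its underside.
- screwdriver_2: Screwdriver with a yellow handle, 174 mm long, lying beside the other one. To be left where it lies; origin in the middle of its underside.
- bush_1: Grey turned bush, 28 mm across, 30 mm high. To be left where it lies; origin in the middle of its underside.
- bush_2: Cream turned bush, 24 mm across, 24 mm high. To be left where it lies; origin in the middle of its underside.
- hex_key_1: Hexagon key, 88 mm long, lying flat. To be left where it lies; origin in the middle of its underside.
- connector_3: Green cable connector, 63 mm long, lying at the back of the bench. To be left where it lies; origin in the middle of its underside.

How it is judged:
On the way:
1. the screw heads are through the keyholes and the holder lies against the bar with the spring ball pressed in (x of holder_tab in the frame of stand between -0.012 and 0 m and y of holder_tab in the frame of stand between -0.004 and 0.004 m and value of joint plunger above 0.001 m), for 0.05 s.
At the end, for the whole second after the job is handed in: the holder hangs on both screws, flat against the bar (its tab no further than 8 mm in front of where it lies flush) and central within 4 mm, upright within 0.1 rad, at rest, with the spring ball clicked out into its hole (plunger below 1 mm) (x of holder_tab in the frame of stand between -0.012 and 0 m and y of holder_tab in the frame of stand between -0.004 and 0.004 m and z of holder_tab in the frame of stand between 0.171 and 0.209 m and angle between holder_tab's own z axis and vertical below 0.1 rad and value of joint plunger below 0.001 m and linear speed of holder below 0.01 m/s); the robot touches nothing.
It fails at once if the holder pushed against the screw heads, not yet through the keyholes, with over 25 N (contact force between holder and stand above 25 N and x of holder_keys in the frame of stand below -0.008 m).
It fails at once if the holder driven against the stand with over 60 N (contact force between holder and stand above 60 N).
It fails at once if another thing on the bench moved by over 30 mm (distance of any of screwdriver_1, screwdriver_2, bush_1, bush_2, hex_key_1, connector_3 from where it was at the start of the episode above 0.03 m).
It also fails if it takes over 61 s, if anything falls off the work surface, if the arm or the gripper's body presses on something with over 40 N, if the wrist force passes 120 N, or if a joint passes its speed limit or range.

### The arm

A 6-joint arm with a two-finger parallel gripper is mounted at the origin on a cart in front of the work surface, level with it; the furniture and walls round the work are solid. World frame = base frame: x ahead of the robot, y to its left, z up, the work surface at z = 0. Lengths are in m, angles in rad, forces in N, time in s.
With the tool pointing down it reaches from about 0.3 to 0.875 m from the base axis. Payload 6.4 kg.
Tool frame: the origin (TCP) lies at the very end of the fingers, on their centre line; the grasp point (between the pads) lies 19 mm behind it; x points along the fingers, y is the direction in which the jaws open and shut, and the axes are right-handed (so a half turn about x gives the same grasp; the last joint's range is limited). The gripper opens to 85 mm and grips with 20 to 120 N. Pads are 22 mm wide; open, the fingers measure 114 mm over their backs; the gripper's body (76 mm by 85 mm) begins 54 mm behind the grasp point. The pads swing forward as they close: fully open they stand 13 mm farther back than shut.
Start: joints at [-1.455, 0.181, 1.607, -0, 1.354, -0.206], TCP at [0.182, -0.545, 0.231] pointing down, gripper open.
Joint ranges: [-2.99, 2.99], [-0.89, 2.07], [0.3, 2.58], [-1.14, 4.28], [0, 2.63], [-3.12, 3.12]. Speed limits (rad/s): [2.57, 2.57, 3.01, 3.14, 3.14, 3.14].

### API

Orientations are given as a unit quaternion [w, x, y, z].
In Python, from bench import status, optics, hand_in gives the robot as it stands. The module is installed in compiled form; this text tells all that it offers.
- The arm moves only by the shell command python3 -m jog 'ROWS'. ROWS is JSON, one flat list of numbers, 5 for each row, row after row: the shift along the tool's x, y, z in mm, then the turn about the tool's x in degrees, then the opening in per cent of the stroke, from 0 (shut) to 100 (fully open). In form: [tx, ty, tz, yaw, gripper, tx, ty, tz, yaw, gripper, ...]. A call has exactly 5 rows; each row is the pose to reach, as a shift and turn from the pose commanded when the call began, along the tool's axes at that moment; what a row does not reach only later rows make up. A row lasts 1/10 s, in which the tool goes at most 50 mm and 8.59 degrees, less where a joint would pass 70% of its speed; a pose out of reach is approached as far as the arm can. A call with a gripper value outside its range is refused whole. The fingers move at their own pace and stop on an object; the grip force is fixed at half the most. Time passes only in rows, so rows that repeat a pose let the fingers close, or fill a call up. It gives the time, the measured TCP pose, the force and the opening at its end, in the units of the state.
- status.get_obs(): the state, without advancing time (a new reading comes with each control period).
- optics.camera(name): name is "side" or "top" or "wrist"; returns the picture (420x560x3 uint8, red, green, blue); there is no depth.
- optics.get_calibration(name): a dict with "vertical_fov" (degrees; the focal length in pixels is half the picture's height over the tangent of half this angle, whatever the lens; pixels are square), "cx", "cy" (the principal point, pixels), "extrinsics" (4x4, takes a point from camera to world coordinates). Camera axes: x right, y up, looking along -z (the intrinsics and any distortion apply to the point x, -y, -z); pixel columns grow to the right and rows downward; lengths in m; the calibration is good to about 2 mm. A picture is of the moment at which its call begins: read the wrist's pose just before it. get_calibration takes no time and is no camera call; for the wrist camera it gives the pose at the moment of the call.
- hand_in(): hands the job in, once; it reports no verdict.
The state is a dict: "time_s": time; "q": joint angles; "dq": joint speeds; "joint_efforts": joint torques, N m; "eef_pos": TCP position; "eef_rot": TCP orientation; "wrist_force": force on the tool from outside, world axes, zero at the start; "torque": the same for the moment, N m; "opening": opening from 0.0 (shut) to 1.0 (fully open).
Only numpy, scipy, OpenCV 4.12 (cv2) and the standard library are available. Lean on these libraries where they do the work, as an engineer would, in place of code of your own. Each camera call takes 0.05 s, during which the arm holds its last target. There are 200 camera calls.

## Working session

There is one attempt and no reset: what is moved stays moved. The work goes in short steps, Python scripts to look and compute and a shell command to move; the robot and the scene stay as the last step left them, time stands still between calls to the robot, and variables do not carry over. Pictures are saved under pics/ and viewed, on a budget of 10 in all, crops included, one or two more only if the job needs it, and the job is handed in when it is done.

```bash
mkdir -p pics
cat > h.py <<'E'
import numpy as np, cv2
from bench import status, optics
def cal(n):
    c=optics.get_calibration(n); f=210/np.tan(np.radians(c["vertical_fov"])/2)
    return f,c["cx"],c["cy"],np.array(c["extrinsics"]),c
def ray(n,u,v,C=None):
    f,cx,cy,E,_=C or cal(n); d=E[:3,:3]@np.array([(u-cx)/f,-(v-cy)/f,-1]); return E[:3,3],d
def onz(n,u,v,z,C=None):
    o,d=ray(n,u,v,C); return o+d*(z-o[2])/d[2]
def proj(n,p,C=None):
    f,cx,cy,E,_=C or cal(n); q=E[:3,:3].T@(np.array(p)-E[:3,3]); return cx+f*q[0]/-q[2], cy+f*q[1]/q[2]
def tri(a,b):
    (o,d),(p,e)=a,b; t=np.linalg.lstsq(np.c_[d,-e],p-o,rcond=None)[0]; A=o+d*t[0];B=p+e*t[1]; return (A+B)/2,np.linalg.norm(A-B)
def snap(n,name):
    im=optics.camera(n)[:,:,::-1]; cv2.imwrite(f"pics/{name}.png",im); return im
E
python3 - <<'E'
from h import *
s=status.get_obs(); print({k:np.round(v,3) for k,v in s.items()})
a=snap("side","side0");b=snap("top","top0")
for n in("side","top","wrist"):
    c=cal(n); print(n,c[0],c[1],c[2],np.round(c[3],3).tolist(),[k for k in c[4]], {k:v for k,v in c[4].items() if k!="extrinsics"})
E
```

```text
{'time_s': np.float64(0.0), 'q': array([-1.455,  0.182,  1.608,  0.   ,  1.354, -0.206]), 'dq': array([ 0.   , -0.001, -0.   ,  0.001, -0.001, -0.002]), 'joint_efforts': array([-1.0000e-03, -4.4487e+01, -3.5134e+01, -0.0000e+00,  9.0000e-03,
       -0.0000e+00]), 'eef_pos': array([ 0.182, -0.545,  0.23 ]), 'eef_rot': array([ 0.113,  0.698,  0.114, -0.698]), 'wrist_force': array([-0.67 , -0.237, -0.667]), 'torque': array([-0.025, -0.008,  0.006]), 'opening': np.float64(0.998)}
side 528.6023931150206 275.6397861817241 211.4004329323808 [[0.309, 0.466, -0.829, -0.369], [-0.951, 0.169, -0.26, -0.197], [0.019, 0.868, 0.496, 0.648], [0.0, 0.0, 0.0, 1.0]] ['vertical_fov', 'cx', 'cy', 'extrinsics'] {'vertical_fov': 43.33327834628935, 'cx': 275.6397861817241, 'cy': 211.4004329323808}
top 497.8223579433793 285.53883290647207 208.9284729060361 [[-0.006, 0.922, -0.388, 0.073], [-1.0, -0.006, -0.0, 0.082], [-0.003, 0.388, 0.922, 1.233], [0.0, 0.0, 0.0, 1.0]] ['vertical_fov', 'cx', 'cy', 'extrinsics'] {'vertical_fov': 45.743655255498325, 'cx': 285.53883290647207, 'cy': 208.9284729060361}
wrist 337.9968208472955 282.83213505340365 210.36102678614722 [[0.317, 0.897, 0.308, 0.262], [-0.948, 0.301, 0.101, -0.52], [-0.002, -0.324, 0.946, 0.373], [0.0, 0.0, 0.0, 1.0]] ['vertical_fov', 'cx', 'cy', 'extrinsics'] {'vertical_fov': 63.70599840242405, 'cx': 282.83213505340365, 'cy': 210.36102678614722}
```

View pics/side0.png

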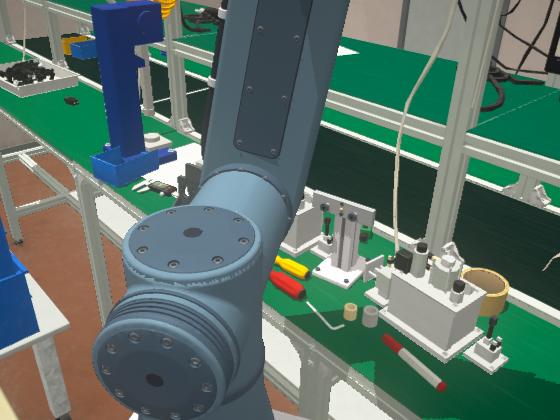

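View pics/top0.png

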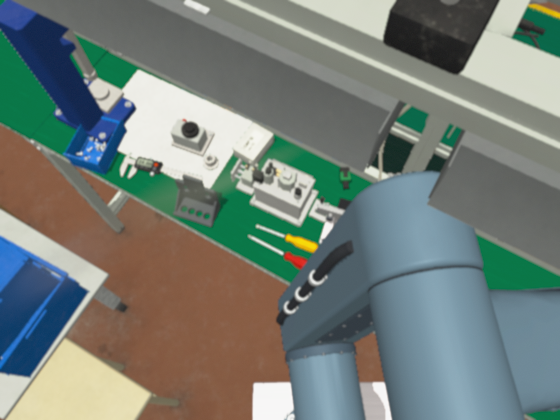

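Side: the bar is at about (343,210) with post and foot plate down to (340,270); the arm hides the holder. Top: the holder is at about (197,200) with its shelf towards the robot, and the arm hides the stand. I'll enlarge both regions.

Run:
```python
from h import *
a=cv2.imread("pics/side0.png")[175:300,290:400];b=cv2.imread("pics/top0.png")[160:240,150:250]
r=lambda i,k:cv2.resize(i,None,fx=k,fy=k,interpolation=cv2.INTER_CUBIC)
A=r(a,4);B=r(b,3.5)
m=np.zeros((500,800,3),np.uint8);m[:A.shape[0],:A.shape[1]]=A;m[:B.shape[0],445:445+B.shape[1]]=B
cv2.imwrite("pics/m1.png",m)
C=cal("top")
for p in[(182,213),(211,220),(186,178),(206,182),(180,205),(218,213)]: print(p,np.round(onz("top",*p,0,C),3),np.round(onz("top",*p,.144,C),3))
```

```text
(182, 213) [0.582 0.36  0.   ] [0.523 0.328 0.144]
(211, 220) [0.561 0.281 0.   ] [0.504 0.258 0.144]
(186, 178) [0.686 0.357 0.   ] [0.615 0.325 0.144]
(206, 182) [0.674 0.301 0.   ] [0.604 0.275 0.144]
(180, 205) [0.605 0.367 0.   ] [0.543 0.334 0.144]
(218, 213) [0.581 0.263 0.   ] [0.522 0.242 0.144]
```

View pics/m1.png

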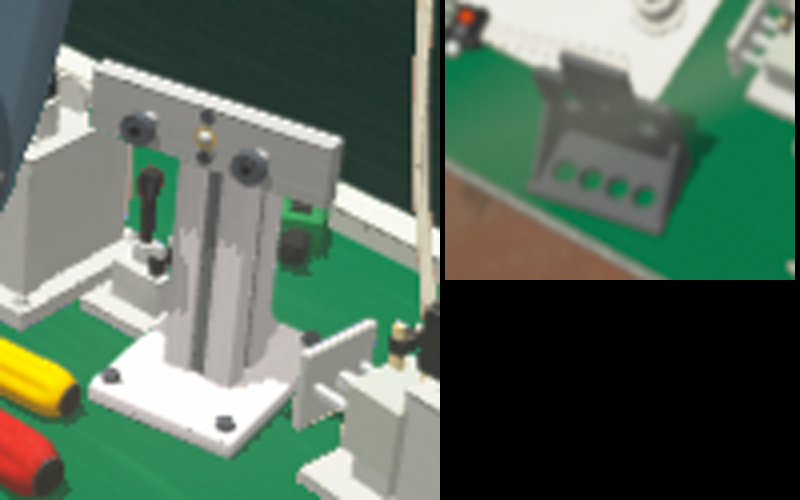

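Side crop: screw heads at about (324.5,207) and (352,217), plate corners in front at (312.5,273) and (348,287). Top crop: shelf front corners at (174,214) and (212,227), tab top from (183,176) to (203,181). Next I cast these to world points.

Run:
```python
from h import *
C=cal("top");S=cal("side")
t=lambda x,y:(150+(x-445)/3.5,160+y/3.5)
s=lambda x,y:(290+x/4,175+y/4)
print("shelf z8",[np.round(onz("top",*t(*p),.008,C),4) for p in((530,186),(663,230))])
L,R=[onz("top",*t(*p),.144,C) for p in((562,54),(632,75))]
print("tab",L,R,np.linalg.norm(L-R))
P=[onz("side",*s(*p),.012,S) for p in((90,388),(232,445),(318,355))]
print("plate",np.round(P,4),np.linalg.norm(P[0]-P[1]),np.linalg.norm(P[2]-P[1]))
y=P[0]-P[1];y/=np.linalg.norm(y);x=np.array([y[1],-y[0],0]);o=(P[0]+P[1])/2+.025*x
print("stand",o,"yaw",np.degrees(np.arctan2(x[1],x[0])))
for p,dx in(((138,127),-.0155),((249,167),-.0155),((205,135),-.003),((92,62),0),((340,145),0),((92,118),0),((335,205),0)):
    a,d=ray("side",*s(*p),S);k=((o+dx*x-a)@x)/(d@x);q=a+k*d;print(p,np.round(q,4),"stand y",round((q-o)@y,4))
E=np.array(status.get_obs()["eef_rot"])
from scipy.spatial.transform import Rotation as R_
print(np.round(R_.from_quat(E[[1,2,3,0]]).as_matrix(),3))
```

```text
shelf z8 [array([0.5784, 0.3787, 0.008 ]), array([0.5419, 0.2756, 0.008 ])]
tab [0.62191686 0.33151339 0.144     ] [0.60527866 0.28165118 0.144     ] 0.05256491273785332
plate [[ 0.4846 -0.0105  0.012 ]
 [ 0.4624 -0.0879  0.012 ]
 [ 0.5523 -0.1154  0.012 ]] 0.08049330561451624 0.09405560208910714
stand [ 0.49749072 -0.05609562  0.012     ] yaw -16.02275537041863
(138, 127) [ 0.4906 -0.024   0.163 ] stand y 0.0289
(249, 167) [ 0.4744 -0.0803  0.1612] stand y -0.0296
(205, 135) [ 0.4946 -0.0554  0.1626] stand y -0.0001
(92, 62) [0.5152 0.0057 0.1802] stand y 0.0643
(340, 145) [ 0.4793 -0.1195  0.1778] stand y -0.0659
(92, 118) [0.5147 0.0039 0.15  ] stand y 0.0624
(335, 205) [ 0.4789 -0.1207  0.1465] stand y -0.0673
[[-0.     0.316 -0.949]
 [ 0.002 -0.949 -0.316]
 [-1.    -0.002 -0.   ]]
```

Stand: yaw ≈ -16°, screws z ≈ 0.162, spacing 58.5 mm (60 expected), bar length 130 (130 expected). Holder: tab at about (0.615, 0.307), yaw ≈ -18.5°, widths 52.6 and 109 (52 and 110 expected). These agree, so I move above the holder.

```bash
python3 -m jog '[-10,-34,-34,0,100,-20,-68,-68,0,100,-30,-102,-102,0,100,-40,-136,-136,0,100,-50,-170,-170,0,100]' && python3 -m jog '[0,-34,-34,0,100,0,-68,-68,0,100,0,-102,-102,0,100,0,-136,-136,0,100,0,-170,-170,0,100]'
```

```text
time_s: 0.6
eef_pos: [0.2897, -0.3285, 0.2813]
eef_rot: [0.113, 0.698, 0.113, -0.698]
wrist_force: [0.9, -0.2, 0.4]
opening: 1.001
time_s: 1.1
eef_pos: [0.3972, -0.1135, 0.2813]
eef_rot: [0.113, 0.698, 0.113, -0.698]
wrist_force: [0.6, -1.4, 0.7]
opening: 1.004
```

```bash
python3 -m jog '[0,-34,-34,0,100,0,-68,-68,0,100,0,-102,-102,0,100,0,-136,-136,0,100,0,-170,-170,0,100]' && python3 -m jog '[0,-34,-34,-8.5,100,0,-68,-68,-17,100,0,-102,-102,-25.5,100,0,-136,-136,-34,100,0,-162,-170,-42.5,100]' && python3 -m jog '[0,0,0,-8.5,100,0,0,0,-10.5,100,0,0,0,-10.5,100,0,0,0,-10.5,100,0,0,0,-10.5,100]'
python3 - <<'E'
from h import *
C=cal("wrist");a=snap("wrist","w1");b=snap("top","t1");snap("side","s1")
np.save("w1c.npy",C[3])
A=cv2.resize(a,(480,360));B=cv2.resize(b[150:230,150:360],None,fx=3.8,fy=3.8,interpolation=cv2.INTER_CUBIC)[:240]
m=np.zeros((600,800,3),np.uint8);m[:360,:480]=A;m[360:600,:798]=B[-240:]
cv2.imwrite("pics/m2.png",m)
E
```

```text
time_s: 1.6
eef_pos: [0.5047, 0.1018, 0.281]
eef_rot: [-0.113, -0.698, -0.113, 0.698]
wrist_force: [1.1, -1.0, 0.1]
opening: 0.999
time_s: 2.1
eef_pos: [0.6144, 0.3097, 0.2805]
eef_rot: [-0.361, -0.608, -0.361, 0.608]
wrist_force: [-0.6, -1.0, 0.3]
opening: 0.998
time_s: 2.6
eef_pos: [0.6143, 0.3068, 0.2813]
eef_rot: [-0.412, -0.574, -0.412, 0.574]
wrist_force: [0.6, -0.1, -0.3]
opening: 0.997
```

View pics/w1.png

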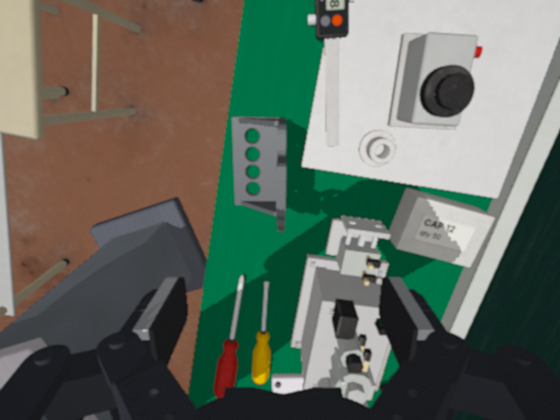

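View pics/t1.png

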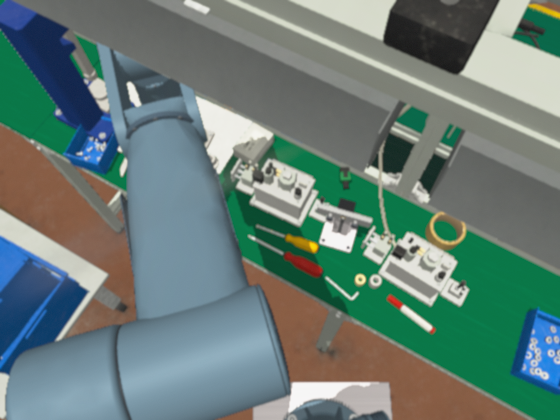

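Wrist: the holder is at (262,165) with the shelf to the left and the plate and tab edge at u≈282. Top: the stand is now clear, bar at (343,213) and plate at (338,238). I'll enlarge both for the fine numbers.

Run:
```python
from h import *
a=cv2.imread("pics/w1.png")[105:240,220:300];b=cv2.imread("pics/t1.png")[185:260,305:380]
r=lambda i,k:cv2.resize(i,None,fx=k,fy=k,interpolation=cv2.INTER_CUBIC)
A=np.clip(r(a,4).astype(float)*1.6,0,255).astype(np.uint8);B=r(b,6)
m=np.zeros((540,780,3),np.uint8);m[:,:320]=A;m[:450,325:775]=B
cv2.imwrite("pics/m2.png",m)
```

```text
(no output)
```

View pics/m2.png

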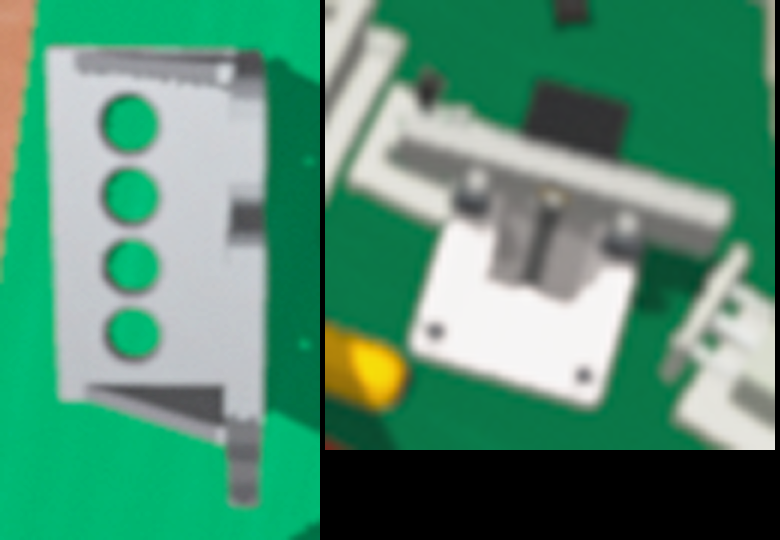

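Run:
```python
from h import *
W=list(cal("wrist"));T=cal("top");S=cal("side")
w=lambda x,y:(220+x/4,105+y/4)
t=lambda x,y:(305+(x-325)/6,185+y/6)
s=lambda x,y:(290+x/4,175+y/4)
a,b=[onz("wrist",*w(*p),.008,W) for p in((46,48),(60,400))]
print("shelf",a,b,np.linalg.norm(a-b),"yaw",np.degrees(np.arctan2(-(a-b)[0],(a-b)[1])))
y=(a-b)/np.linalg.norm(a-b);x=np.array([y[1],-y[0],0])
e=onz("wrist",*w(245,503),.144,W);c=e+.026*y;print("tab end",e,"centre",c,"dist from shelf front",(c-a)@x,"y off mid shelf",(c-(a+b)/2)@y)
o=status.get_obs();p=np.array(o["eef_pos"]);print("tcp",p,"delta holder x,y",(c-p)@x,(c-p)@y)
for nm,ps,pt in(("plateL",(90,388),(411,343)),("plateR",(232,445),(598,400)),("headL",(138,127),(473,196)),("headR",(249,167),(622,236)),("barL",(92,65),(403,140)),("barR",(338,150),(722,220))):
    q,g=tri(ray("side",*s(*ps),S),ray("top",*t(*pt),T));print(nm,np.round(q,4),"gap",round(g,4))
P,Q=[onz("top",*t(*p),.012,T) for p in((411,343),(598,400))];y=(P-Q)/np.linalg.norm(P-Q);x=np.array([y[1],-y[0],0]);print("stand top",(P+Q)/2+.025*x,np.linalg.norm(P-Q),np.degrees(np.arctan2(x[1],x[0])))
```

```text
shelf [0.57579012 0.38064642 0.008     ] [0.53989778 0.27656435 0.008     ] 0.1100969417544708 yaw -19.026575211678352
tab end [0.60363776 0.27615962 0.144     ] centre [0.61211393 0.30073917 0.144     ] dist from shelf front 0.06038964393444295 y off mid shelf -0.00865143094984332
tcp [0.61445145 0.3068025  0.28160386] delta holder x,y -0.00023312703394442612 -0.006494122144089439
plateL [ 0.4969 -0.0065  0.0022] gap 0.0027
plateR [ 0.469  -0.0857  0.0063] gap 0.0026
headL [ 0.5041 -0.0208  0.1552] gap 0.001
headR [ 0.4877 -0.078   0.1533] gap 0.0009
barL [0.519  0.0071 0.1764] gap 0.0011
barR [ 0.4885 -0.1159  0.1691] gap 0.0043
stand top [ 0.50357814 -0.05198482  0.012     ] 0.08343771535929599 -18.349047890665787
```

Shelf width 110.1 (110 expected), tab 60 mm from shelf front, and the TCP is within a few mm of the tab centre. So I descend and grip.

```bash
python3 -m jog '[40,0,0,0,100,80,0,0,0,100,120,0,0,0,100,150,0,0,0,100,172,0,0,0,100]' && python3 -m jog '[0,0,0,0,60,0,0,0,0,30,0,0,0,0,0,0,0,0,0,0,0,0,0,0,0]' && python3 -m jog '[0,0,0,0,0,0,0,0,0,0,0,0,0,0,0,0,0,0,0,0,0,0,0,0,0]'
```

```text
time_s: 3.25
eef_pos: [0.6132, 0.3065, 0.1066]
eef_rot: [-0.412, -0.573, -0.413, 0.575]
wrist_force: [0.0, 0.2, -0.4]
opening: 1.002
time_s: 3.75
eef_pos: [0.6152, 0.3074, 0.111]
eef_rot: [0.413, 0.575, 0.413, -0.573]
wrist_force: [-1.1, -0.2, 0.3]
opening: 0.146
time_s: 4.25
eef_pos: [0.6151, 0.3075, 0.1109]
eef_rot: [0.413, 0.575, 0.413, -0.573]
wrist_force: [-1.1, 0.8, 5.9]
opening: 0.087
```

```bash
python3 -m jog '[-5,0,0,0,0,-15,0,0,0,0,-45,0,0,0,0,-80,0,0,0,0,-110,0,0,0,0]'
python3 - <<'E'
from h import *
from scipy.spatial.transform import Rotation as R_
o=status.get_obs();q=np.array(o["eef_rot"]);M=R_.from_quat(q[[1,2,3,0]]).as_matrix();p=np.array(o["eef_pos"])
print(np.round(M,3).tolist(),p,o["wrist_force"],o["opening"],"yaw",np.degrees(np.arctan2(M[1,1],M[0,1])))
print("delta tool mm",1000*M.T@(np.array([.404,-.026,p[2]])-p))
E
```

```text
time_s: 4.75
eef_pos: [0.6145, 0.307, 0.2212]
eef_rot: [0.413, 0.574, 0.413, -0.574]
wrist_force: [0.9, -0.0, -2.1]
opening: 0.086
[[0.0, 0.948, -0.318], [0.0, -0.318, -0.948], [-1.0, 0.0, -0.0]] [0.61446293 0.30700817 0.22118609] [ 0.8846219  -0.02737053 -2.11377277] 0.08562746557139116 yaw -18.564258084702
delta tool mm [-9.13732739e-02 -9.34928004e+01  3.82685481e+02]
```

```bash
python3 -m jog '[0,-30,25,0,0,0,-60,60,0,0,0,-85,100,0,0,0,-93,145,0,0,0,-93,190,0,0]' && python3 -m jog '[0,0,45,0,0,0,0,90,0,0,0,0,135,0,0,0,0,175,-1,0,0,0,192,-2.5,0]' && python3 -m jog '[0,0,0,0,0,0,0,0,0,0,0,0,0,0,0,0,0,0,0,0,0,0,0,0,0]'
python3 - <<'E'
from h import *
o=status.get_obs();print(o["eef_pos"],o["q"])
np.save("wc2.npy",cal("wrist")[3])
a=snap("side","s2");b=snap("top","t2");c=snap("wrist","w2")
r=lambda i,k:cv2.resize(i,None,fx=k,fy=k,interpolation=cv2.INTER_CUBIC)
m=np.zeros((600,800,3),np.uint8)
m[:300,:400]=r(a[150:300,240:440],2)
m[:300,400:800]=r(b[160:310,250:450],2)
m[300:600,:400]=cv2.resize(c,(400,300))
cv2.imwrite("pics/m3.png",m)
E
```

```text
time_s: 5.25
eef_pos: [0.4636, 0.156, 0.2195]
eef_rot: [-0.413, -0.574, -0.413, 0.574]
wrist_force: [1.3, -0.6, -2.0]
opening: 0.083
time_s: 5.75
eef_pos: [0.4036, -0.028, 0.2198]
eef_rot: [-0.425, -0.565, -0.424, 0.565]
wrist_force: [0.1, -0.1, -0.8]
opening: 0.084
time_s: 6.25
eef_pos: [0.4048, -0.0247, 0.2192]
eef_rot: [-0.426, -0.565, -0.426, 0.565]
wrist_force: [0.0, -0.8, -2.2]
opening: 0.085
[ 0.4048142  -0.02467386  0.21922601] [-3.55656307e-01 -2.11458955e-01  2.01884959e+00  9.31422509e-05
  1.33446017e+00 -7.68150043e-02]
```

View pics/m3.png

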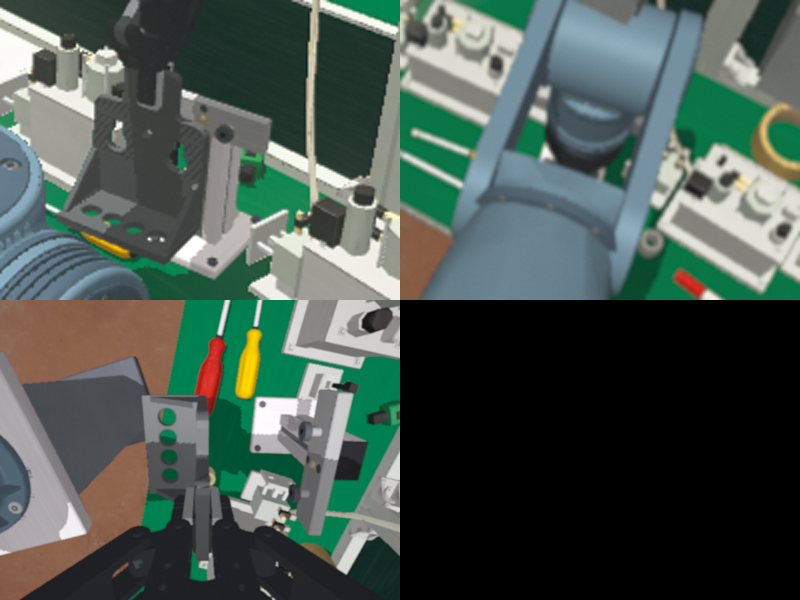

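Side: the held holder with both keyholes at crop ×2 (118,133) and (180,155), the right screw showing behind at (223,133). Wrist: shelf with its four holes at left, bar and both heads at right, all in one view, so this gives a good relative measure. I enlarge it once.

Run:
```python
from h import *
c=cv2.imread("pics/w2.png");a=cv2.imread("pics/s2.png")
r=lambda i,k:cv2.resize(i,None,fx=k,fy=k,interpolation=cv2.INTER_CUBIC)
m=np.zeros((600,800,3),np.uint8)
m[:588,:420]=r(c[125:335,335:485],2.8)
m[:456,420:800]=r(a[165:285,280:380],3.8)
cv2.imwrite("pics/m4.png",m)
# shelf holes in wrist by contours of non-grey
g=c[120:290,190:300]; sat=g.max(2).astype(int)-g.min(2); mk=(sat>40).astype(np.uint8)*255
for k in cv2.findContours(mk,cv2.RETR_LIST,cv2.CHAIN_APPROX_NONE)[0]:
    A=cv2.contourArea(k)
    if 100<A<900:
        (x,y),(w,h),t=cv2.fitEllipse(k); print("hole",x+190,y+120,w,h)
```

```text
hole 218.21586990356445 280.7239532470703 19.85194206237793 44.926631927490234
hole 237.99829864501953 243.4802474975586 14.807887077331543 19.58348846435547
hole 236.85027313232422 217.95072174072266 16.148487091064453 20.396100997924805
hole 235.51399612426758 190.7081527709961 18.331418991088867 21.70951271057129
hole 234.6438865661621 162.72045135498047 20.324481964111328 22.44359588623047
```

View pics/m4.png

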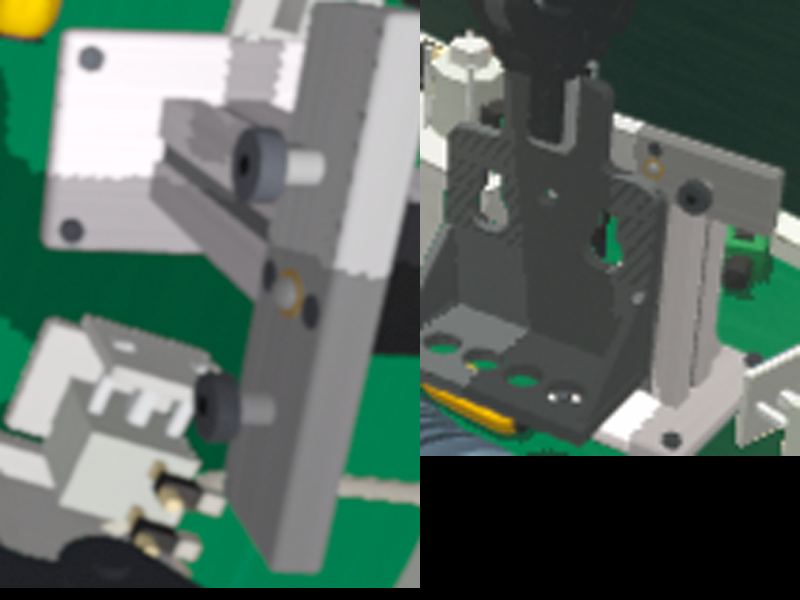

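Wrist crop: head faces at (243,163) and (205,405), ball at (290,292), bar top front corners at (383,10) and (275,571), plate front corners at (62,32) and (42,246). Side crop: right head (695,197), ball (653,167), keyhole entries (493,213) and (607,245), holder's ball hole (549,196).

Run:
```python
from h import *
from scipy.optimize import brentq
W=list(cal("wrist"));S=cal("side")
w=lambda x,y:(335+x/2.8,125+y/2.8)
s=lambda x,y:(280+(x-420)/3.8,165+y/3.8)
o=status.get_obs();tcp=np.array(o["eef_pos"]);q=o["eef_rot"]
from scipy.spatial.transform import Rotation as R_
M=R_.from_quat(np.array(q)[[1,2,3,0]]).as_matrix();hx=M[:,1];hy=-M[:,2]
yaw=lambda v:np.degrees(np.arctan2(-v[0],v[1]))
print("holder yaw",yaw(hy))
und=tcp[2]-.1095
H=[onz("wrist",u,v,und+.008,W) for u,v in((238,243.48),(236.85,217.95),(235.5,190.7),(234.64,162.72))]
m=np.mean(H,0);print("holes pitch",[round(np.linalg.norm(H[i]-H[i+1]),4) for i in range(3)],"yaw",yaw(H[3]-H[0]),"mid holes in tool hx,hy",(m-tcp)@hx,(m-tcp)@hy)
A,B=[onz("wrist",*w(*p),.012,W) for p in((62,32),(42,246))];print("plate",A,B,np.linalg.norm(A-B),yaw(A-B))
def spaced(p,q,L):
    f=lambda z:np.linalg.norm(onz("wrist",*w(*p),z,W)-onz("wrist",*w(*q),z,W))-L
    z=brentq(f,.05,.25);return z,onz("wrist",*w(*p),z,W),onz("wrist",*w(*q),z,W)
for nm,p,q_,L in(("heads",(243,163),(205,405),.06),("bartop",(383,10),(275,571),.13),("plate",(62,32),(42,246),.084)):
    try:
        z,a,b=spaced(p,q_,L);print(nm,"z",z,"mid",(a+b)/2,"yaw",yaw(a-b),"rel tool hx,hy",((a+b)/2-tcp)@hx,((a+b)/2-tcp)@hy)
    except Exception as e: print(nm,e)
for nm,pw,ps in(("headR",(205,405),(695,197)),("ball",(290,292),(653,167))):
    print(nm,tri(ray("wrist",*w(*pw),W),ray("side",*s(*ps),S)))
# side bias check using holder features (front face, 8mm in front of back)
for nm,yy,zz,ps in(("ballhole",0,.082,(549,196)),("keyL",.03,.064,(493,213)),("keyR",-.03,.064,(607,245))):
    P=np.array([tcp[0],tcp[1],und+zz])-.004*hx+yy*hy; print(nm,"pred px",np.round(proj("side",P,S),1),"seen",np.round(s(*ps),1))
```

```text
holder yaw -16.0137403242371
holes pitch [np.float64(0.0215), np.float64(0.0218), np.float64(0.0212)] yaw -16.252956303063215 mid holes in tool hx,hy -0.03452728355511389 0.00370312564990597
plate [ 0.48992995 -0.00516488  0.012     ] [ 0.46534632 -0.08393696  0.012     ] 0.08251906199188411 -17.332392849173207
heads z 0.15931002869086294 mid [ 0.48773104 -0.0476196   0.15931003] yaw -17.081531412388006 rel tool hx,hy 0.08603997821939392 0.001180459859073101
bartop z 0.1750972969594315 mid [ 0.50277478 -0.05256038  0.1750973 ] yaw -16.889319090384944 rel tool hx,hy 0.1018587338616058 0.0005822456387700504
plate f(a) and f(b) must have different signs
headR (array([ 0.48009131, -0.07893444,  0.15692754]), np.float64(0.0020569835993899032))
ball (array([ 0.50342794, -0.0539193 ,  0.15702887]), np.float64(0.0004108625207816627))
ballhole pred px [313.4 216.1] seen [313.9 216.6]
keyL pred px [298.2 219.9] seen [299.2 221.1]
keyR pred px [328.  230.4] seen [329.2 229.5]
```

Side prediction of the holder agrees within ~1 px. Wrist: head spacing puts the screws at z≈0.159, bar length gives 0.158, wrist+side triangulation gives 0.157. The face is ≈101.7 mm ahead of the TCP and the stand yaw is ≈-17°. I approach to ~10 mm from the heads at the right height and look again.

```bash
python3 -m jog '[5,20,0,0.5,0,10,40,0,1,0,14,55,0,1,0,14,65,0,1,0,14,72,0,1,0]' && python3 -m jog '[0,0,0,0,0,0,0,0,0,0,0,0,0,0,0,0,0,0,0,0,0,0,0,0,0]'
python3 - <<'E'
from h import *
a=snap("side","s3");c=snap("wrist","w3")
r=lambda i,k:cv2.resize(i,None,fx=k,fy=k,interpolation=cv2.INTER_CUBIC)
m=np.zeros((600,800,3),np.uint8)
m[:594,:396]=np.clip(r(c[120:340,200:346+1],2.7)[:594,:396]*1.3,0,255)
m[:456,400:800]=r(a[165:285,280:385],3.8)[:456,:400]*1.0
cv2.imwrite("pics/m5.png",m)
E
```

```text
time_s: 6.9
eef_pos: [0.4743, -0.0454, 0.2052]
eef_rot: [-0.42, -0.568, -0.421, 0.569]
wrist_force: [0.2, -0.6, -1.8]
opening: 0.086
time_s: 7.4
eef_pos: [0.4737, -0.0453, 0.2055]
eef_rot: [0.42, 0.569, 0.42, -0.569]
wrist_force: [-0.4, 0.3, -1.5]
opening: 0.081Traceback (most recent call last):
  File "<stdin>", line 6, in <module>
ValueError: could not broadcast input array from shape (456,399,3) into shape (456,400,3)
```

Run:
```python
from h import *
a=cv2.imread("pics/s3.png");c=cv2.imread("pics/w3.png")
r=lambda i,k:cv2.resize(i,None,fx=k,fy=k,interpolation=cv2.INTER_CUBIC)
m=np.zeros((600,800,3),np.uint8)
m[:594,:396]=np.clip(r(c[120:340,200:347],2.7)[:594,:396]*1.3,0,255)
m[:456,400:799]=np.clip(r(a[165:285,285:390],3.8)*1.3,0,255)
cv2.imwrite("pics/m5.png",m)
```

```text
(no output)
```

View pics/m5.png

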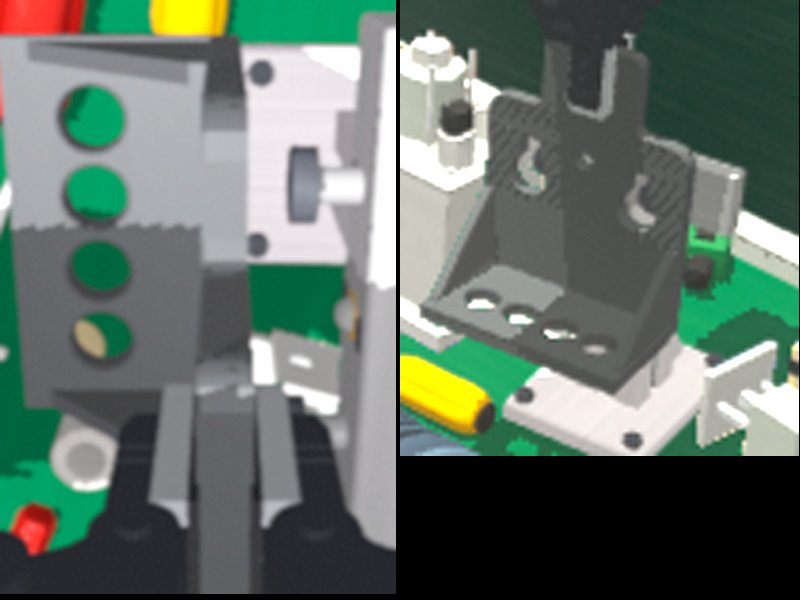

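Close view: the plate is parallel to the bar, left head silhouette at crop (303,185) and ball at (346,313), shelf holes at rows 117–335. In the side view the heads show dark inside the keyholes, roughly in line.

Run:
```python
from h import *
from scipy.spatial.transform import Rotation as R_
W=list(cal("wrist"));S=cal("side");c=cv2.imread("pics/w3.png")
w=lambda x,y:(200+x/2.7,120+y/2.7)
o=status.get_obs();tcp=np.array(o["eef_pos"]);M=R_.from_quat(np.array(o["eef_rot"])[[1,2,3,0]]).as_matrix();hx=M[:,1];hy=-M[:,2]
print(tcp,"yaw",np.degrees(np.arctan2(hx[1],hx[0])))
rel=lambda P:np.round([(P-tcp)@hx*1e3,(P-tcp)@hy*1e3],1)
und=tcp[2]-.111
g=c[120:290,190:285];sat=g.max(2).astype(int)-g.min(2);mk=(sat>40).astype(np.uint8)*255
for k in cv2.findContours(mk,cv2.RETR_LIST,cv2.CHAIN_APPROX_NONE)[0]:
    if 150<cv2.contourArea(k)<700:
        (x,y),d,t=cv2.fitEllipse(k);print("hole",x+190,y+120,d,rel(onz("wrist",x+190,y+120,und+.008,W)))
for nm,p,z in(("headL axis",(305,185),.158),("headL front",(290,185),.158),("headL back",(320,185),.158),("ball",(347,313),.158),("bar top +y",(361,14),.175),("shelf +y",(10,38),und+.008),("shelf -y",(25,405),und+.008),("plate+y",(225,38),und+.104),("plateTL",(47,42),.012)):
    print(nm,rel(onz("wrist",*w(*p),z,W)))
# side: predicted px of heads vs keyholes as seen
for b in(0,):
  for yy in(.03,-.03):
    P=tcp+.004*hx+yy*hy;P[2]=und+.064;print("entry back",np.round(proj("side",P,S),1), "front",np.round(proj("side",P-.008*hx,S),1))
    Q=tcp+(.1017-.072-.0155)*hx+yy*hy;Q[2]=.158;print("head front",np.round(proj("side",Q,S),1))
```

```text
[ 0.47375229 -0.04532198  0.20539956] yaw -17.06143069693207
hole 236.8855857849121 217.9642105102539 (16.172595977783203, 20.287080764770508) [-34.7  -7.6]
hole 235.49386978149414 190.82306671142578 (18.389890670776367, 22.24648094177246) [-34.8  14.2]
hole 234.6457748413086 162.82804107666016 (20.783832550048828, 21.720706939697266) [-34.5  35.5]
headL axis [18.4 31.1]
headL front [15.2 31.1]
headL back [21.7 31.1]
ball [28.8  1.2]
bar top +y [26.2 68.4]
shelf +y [-55.7  56.1]
shelf -y [-59.3 -53. ]
plate+y [ 1.1 66.6]
plateTL [-63.1  44.9]
entry back [320.6 209.3] front [318.4 211. ]
head front [323.4 207.4]
entry back [348.8 219. ] front [346.7 220.8]
head front [351.4 217. ]
```

Relative offsets holder-to-screws: wrist says about -1 mm, side says about 0 to +1 mm, so y shift ≈ 0; heights agree within 1 mm. Now I ease in by feel; heads should be reached after ≈11 mm.

```bash
python3 -m jog '[0,2,0,0,0,0,4,0,0,0,0,6,0,0,0,0,8,0,0,0,0,8,0,0,0]' && python3 -m jog '[0,1,0,0,0,0,2,0,0,0,0,2,0,0,0,0,2,0,0,0,0,2,0,0,0]' && python3 -m jog '[0,0.5,0,0,0,0,1,0,0,0,0,1.5,0,0,0,0,1.5,0,0,0,0,1.5,0,0,0]'
```

```text
time_s: 8.0
eef_pos: [0.4818, -0.0478, 0.2053]
eef_rot: [0.42, 0.569, 0.42, -0.569]
wrist_force: [0.2, -0.2, -1.3]
opening: 0.083
time_s: 8.5
eef_pos: [0.4834, -0.0483, 0.2053]
eef_rot: [-0.42, -0.569, -0.42, 0.569]
wrist_force: [-0.2, -0.7, -2.6]
opening: 0.085
time_s: 9.0
eef_pos: [0.4848, -0.0487, 0.2053]
eef_rot: [-0.42, -0.569, -0.42, 0.569]
wrist_force: [0.1, 0.0, -2.1]
opening: 0.087
```

```bash
for i in 1; do python3 -m jog '[0,0.5,0,0,0,0,1,0,0,0,0,1,0,0,0,0,1,0,0,0,0,1,0,0,0]' | grep -E 'pos|force'; done; python3 -m jog '[0,0.5,0,0,0,0,1,0,0,0,0,1,0,0,0,0,1,0,0,0,0,1,0,0,0]' | grep -E 'pos|force'
```

```text
eef_pos: [0.4858, -0.049, 0.2053]
wrist_force: [-0.6, 1.5, -2.0]
eef_pos: [0.4867, -0.0493, 0.2053]
wrist_force: [0.3, 1.1, -2.4]
```

```bash
python3 -m jog '[0,0.5,0,0,0,0,1,0,0,0,0,1,0,0,0,0,1,0,0,0,0,1,0,0,0]' | grep -E 'pos|force'
```

```text
eef_pos: [0.4877, -0.0496, 0.2053]
wrist_force: [1.2, -0.5, -2.6]
```

```bash
python3 -m jog '[0,0.5,0,0,0,0,1,0,0,0,0,1,0,0,0,0,1,0,0,0,0,1,0,0,0]' | grep -E 'pos|force'
```

```text
eef_pos: [0.4887, -0.0499, 0.2053]
wrist_force: [0.1, 0.3, -1.6]
```

4 mm past the expected head fronts with no force, so the heads are in the entry holes. Going on towards the bar.

```bash
python3 -m jog '[0,0.5,0,0,0,0,1,0,0,0,0,1.5,0,0,0,0,2,0,0,0,0,2,0,0,0]' | grep -E 'pos|force'
```

```text
eef_pos: [0.4906, -0.0505, 0.2053]
wrist_force: [0.3, -0.2, -1.2]
```

```bash
python3 -m jog '[0,0.5,0,0,0,0,1,0,0,0,0,1.5,0,0,0,0,2,0,0,0,0,2,0,0,0]' | grep -E 'pos|force'
```

```text
eef_pos: [0.4926, -0.0511, 0.2053]
wrist_force: [-0.3, -0.3, -2.4]
```

```bash
python3 -m jog '[0,0.5,0,0,0,0,1,0,0,0,0,1.5,0,0,0,0,2,0,0,0,0,2,0,0,0]' | grep -E 'pos|force'
```

```text
eef_pos: [0.4942, -0.0516, 0.2052]
wrist_force: [-2.8, -0.1, -0.9]
```

```bash
python3 -m jog '[0,0.5,0,0,0,0,1,0,0,0,0,1,0,0,0,0,1,0,0,0,0,1,0,0,0]' | grep -E 'pos|force'
```

```text
eef_pos: [0.4952, -0.0519, 0.2052]
wrist_force: [-2.6, 0.8, 0.2]
```

Ball contact (about 3 N) at 21–22 mm, as expected. Pressing on in 1 mm steps until the bar.

```bash
python3 -m jog '[0,0.5,0,0,0,0,1,0,0,0,0,1,0,0,0,0,1,0,0,0,0,1,0,0,0]' | grep -E 'pos|force'
```

```text
eef_pos: [0.4963, -0.0522, 0.2052]
wrist_force: [-2.8, 0.8, -0.7]
```

```bash
python3 -m jog '[0,0.5,0,0,0,0,1,0,0,0,0,1,0,0,0,0,1,0,0,0,0,1,0,0,0]' | grep -E 'pos|force'
```

```text
eef_pos: [0.4971, -0.0525, 0.2052]
wrist_force: [-4.6, 1.3, -0.9]
```

```bash
python3 -m jog '[0,0.5,0,0,0,0,0.7,0,0,0,0,0.7,0,0,0,0,0.7,0,0,0,0,0.7,0,0,0]' | grep -E 'pos|force'
```

```text
eef_pos: [0.4974, -0.0525, 0.2052]
wrist_force: [-7.1, 3.1, 1.1]
```

Seated against the bar at about 7 N. Now sliding down in small steps.

```bash
python3 -m jog '[0.5,0,0,0,0,1,-0.2,0,0,0,2,-0.2,0,0,0,3,-0.2,0,0,0,3,-0.2,0,0,0]' | grep -E 'pos|force'
```

```text
eef_pos: [0.4972, -0.0526, 0.2021]
wrist_force: [-6.0, 1.4, -0.5]
```

```bash
python3 -m jog '[1,0,0,0,0,2,0,0,0,0,3,0,0,0,0,4,0,0,0,0,4,0,0,0,0]' | grep -E 'pos|force'
```

```text
eef_pos: [0.4972, -0.0526, 0.1981]
wrist_force: [-5.1, 1.5, 0.8]
```

```bash
python3 -m jog '[1,0,0,0,0,2,0,0,0,0,3,0,0,0,0,4,0,0,0,0,4,0,0,0,0]' | grep -E 'pos|force'
```

```text
eef_pos: [0.4972, -0.0526, 0.1941]
wrist_force: [-6.0, 1.4, -0.8]
```

```bash
python3 -m jog '[1,0,0,0,0,2,0,0,0,0,3,0,0,0,0,3,0,0,0,0,3,0,0,0,0]' | grep -E 'pos|force'
```

```text
eef_pos: [0.4971, -0.0526, 0.1908]
wrist_force: [-5.3, 1.6, -3.4]
```

```bash
python3 -m jog '[0.5,0,0,0,0,1,0,0,0,0,1.5,0,0,0,0,1.5,0,0,0,0,1.5,0,0,0,0]' | grep -E 'pos|force'
```

```text
eef_pos: [0.4971, -0.0526, 0.1893]
wrist_force: [-5.2, 1.4, -2.0]
```

```bash
python3 -m jog '[0.5,0,0,0,0,1,0,0,0,0,1,0,0,0,0,1,0,0,0,0,1,0,0,0,0]' | grep -E 'pos|force'
```

```text
eef_pos: [0.4971, -0.0526, 0.1881]
wrist_force: [-5.1, 1.5, -3.8]
```

```bash
python3 -m jog '[0.5,0,0,0,0,1,0,0,0,0,1,0,0,0,0,1,0,0,0,0,1,0,0,0,0]' | grep -E 'pos|force'
```

```text
eef_pos: [0.4973, -0.0526, 0.1877]
wrist_force: [-5.5, 1.1, -0.8]
```

```bash
python3 -m jog '[0.5,0,0,0,0,0.7,0,0,0,0,0.7,0,0,0,0,0.7,0,0,0,0,0.7,0,0,0,0]' | grep -E 'pos|force'
```

```text
eef_pos: [0.4974, -0.0527, 0.1873]
wrist_force: [-6.6, 0.9, 1.3]
```

```bash
python3 -m jog '[0.5,0,0,0,0,0.7,0,0,0,0,0.7,0,0,0,0,0.7,0,0,0,0,0.7,0,0,0,0]' | grep -E 'pos|force'
```

```text
eef_pos: [0.4974, -0.0527, 0.1868]
wrist_force: [-7.8, 2.4, 2.9]
```

```bash
python3 -m jog '[0.5,0,0,0,0,0.7,0,0,0,0,0.7,0,0,0,0,0.7,0,0,0,0,0.7,0,0,0,0]' | grep -E 'pos|force|open'
```

```text
eef_pos: [0.4974, -0.0528, 0.1866]
wrist_force: [-9.0, 3.0, 6.5]
opening: 0.085
```

```bash
python3 -m jog '[0.5,0,0,0,0,0.7,0,0,0,0,0.7,0,0,0,0,0.7,0,0,0,0,0.7,0,0,0,0]' | grep -E 'pos|force|open'
```

```text
eef_pos: [0.4975, -0.0528, 0.1866]
wrist_force: [-11.7, 2.8, 11.6]
opening: 0.083
```

A firm stop at z 0.1866 after 18.6 mm of travel, with 13 N net down: home. I relax the preload a little, release, and retract upward.

```bash
python3 -m jog '[-0.6,-0.2,0,0,0,-0.6,-0.2,0,0,0,-0.6,-0.2,0,0,20,-0.6,-0.2,0,0,50,-0.6,-0.2,0,0,70]' | grep -E 'pos|force|open'; python3 -m jog '[0,0,0,0,80,0,0,0,0,80,0,0,0,0,80,0,0,0,0,80,0,0,0,0,80]' | grep -E 'pos|force|open'
```

```text
eef_pos: [0.4986, -0.053, 0.1861]
wrist_force: [-0.6, -0.1, -0.0]
opening: 0.532
eef_pos: [0.4976, -0.0527, 0.1856]
wrist_force: [-0.8, 0.8, -0.8]
opening: 0.8
```

```bash
python3 -m jog '[-10,0,0,0,80,-30,0,0,0,80,-60,0,0,0,80,-90,0,0,0,80,-120,0,0,0,80]' | grep -E 'pos|force|open'
python3 - <<'E'
from h import *
a=snap("side","s4");c=snap("wrist","w4")
r=lambda i,k:cv2.resize(i,None,fx=k,fy=k,interpolation=cv2.INTER_CUBIC)
m=np.zeros((560,800,3),np.uint8)
m[:400,:400]=np.clip(r(c[100:340,180:420],400/240)[:400,:400]*1.2,0,255)
m[:456,400:799]=np.clip(r(a[165:285,285:390],3.8)*1.3,0,255)
cv2.imwrite("pics/m6.png",m);print(status.get_obs()["wrist_force"])
E
```

```text
eef_pos: [0.4975, -0.0526, 0.3076]
wrist_force: [-0.4, -0.3, -0.2]
opening: 0.8
[ 0.7346831  -0.89410103 -0.57613572]
```

View pics/m6.png

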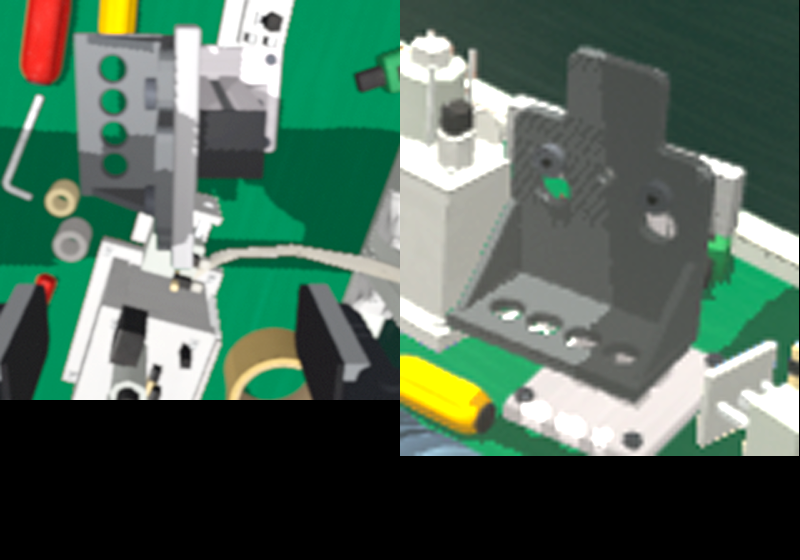

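Side view: both heads sit at (550,157) and (656,197) in the upper slots, exactly where the screws were first seen. The entry holes are below them, the plate is level against the bar, and the gripper is clear. Handing in.

```bash
python3 -c "
from bench import hand_in,status
print(status.get_obs()['time_s']);print(hand_in())"
```

```text
21.6
the job is handed in; nothing more can be done
None
```

The holder is hanging on both screws and the job is handed in at 21.6 s of the 61 s allowed. `hand_in()` gave no verdict.

**What I did:** I pinched the tab front and back and carried the holder to the stand. It went over the screw heads with no measurable contact force. I felt the spring ball at about 3 N and met the bar at about 7 N, then slid the holder down 18.6 mm.

**Home position:** It came to a firm stop under about 13 N of downward push, a little over the suggested 5 to 10 N. The height did not change between the last two pushes. I then eased off, opened the gripper and backed 120 mm clear.

**Last checks:**
- The side picture shows both screw heads in the upper slots, with the holder level and flat against the bar.
- The tools and bushes visible in the last wrist picture look undisturbed, but I did not measure them.
- The wrist force reads about zero.

**Not confirmed or not agreeing:**
- I inferred the ball's click from the stop and the travel; I did not see the ball in its hole.
- Before entry, the cameras disagreed by 1 to 3 mm on the sideways offset. I used the middle value, and it went in freely.
- The first side-and-top triangulation of the screws read about 8 mm low, so I used the later wrist view (0.158 m).

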